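# Light box up four clicks

### The job

With a fingertip, press the green power button of the white light box fully down, then turn its black brightness dial exactly four clicks clockwise (seen from above) from where it now stands, by pushing gently on the side of its orange pointer rib, never running past the fourth click. Leave the dial resting in its click stop and let go; do not grip the dial, and leave the flux pot, the glass piece and the glass cutter on the light box where they are.

Things in the scene. Friction and masses are not known exactly. Their poses are not given: they have to be found in the camera images.
- power_top (a point): centre of the top of the green round push button (26 mm across, in a black housing; its top about 71 mm above the table) on the control strip of the white light box (280 x 360 x 50 mm, fixed, its top 50 mm above the table). The button travels 6 mm straight down against a spring, fully down at 5 N, and springs back
- power (a joint): travel of the power button, 0 = up, 0.006 m = fully down
- dial_axis (a point): point on the dial's vertical turning axis, at the height of the black disc's flat top (62 mm above the table). The disc is 72 mm across and 12 mm thick, lying flat on the control strip 160 mm from the button. Dots of growing size on the strip around the disc, 47 mm from the axis, mark the stops; the point's z axis is up, its x axis points across the box from the control strip to the lit panel
- pointer (a point): point in the dial's orange pointer rib, 28 mm out from the axis and 11 mm above the disc's top (half-way up the rib). The rib is a radial bar on the disc, 10 mm wide, running from 12 mm to 36 mm from the axis and standing 22 mm above the disc's top, with a white line along its top; it turns with the dial, and the line from dial_axis to pointer gives its direction
- dial (a joint): angle of the dial in rad, growing clockwise seen from above. Click stops lie every 0.419 rad (24 degrees), from 0 to 2.93 (seven clicks), with end stops there; at the start it rests in the stop 0, 0.419 or 0.838. Leaving a stop takes about 4 N pushed square on the rib 28 mm from the axis (9 N close to its inner end); the force falls to nothing half-way, where the dial snaps on by itself into the next stop. Left half-way it falls to the nearer stop
- flux_pot_mid (a point): centre of a loose white pot, 42 mm across and 48 mm high, standing on the lit panel
- glass_piece_mid (a point): centre of a loose blue piece of glass, 75 x 50 x 5 mm, lying on the lit panel
- cutter_mid (a point): middle of a loose glass cutter, a 137 mm long pen-like tool 13 mm thick with wooden handle and brass head, lying on the lit panel

How it is judged:
By the outcome, as a careful person would: the job done as asked, in the order asked, and still so for the second after the job is handed in, with the robot touching nothing.
It also fails if it takes over 58 s, if anything falls off the work surface, if the arm or the gripper's body presses on something with over 40 N, if the wrist force passes 120 N, or if a joint passes its speed limit or range.

### The arm

A 6-joint arm with a two-finger parallel gripper is mounted at the origin on the work surface. World frame = base frame: x ahead of the robot, y to its left, z up, the work surface at z = 0. Lengths are in m, angles in rad, forces in N, time in s.
With the tool pointing down it reaches from about 0.275 to 0.75 m from the base axis. Payload 10.2 kg.
Tool frame: the origin (TCP) lies midway between the tips of the shut fingers; the grasp point (between the pads) lies 19 mm behind it (env.hold_point_z is the distance from the TCP to the grasp point, in m); z points along the fingers, y is the line along which they close (so a half turn about z gives the same grasp; the last joint's range is limited). The gripper opens to 85 mm and grips with 20 to 120 N. Pads are 22 mm wide; open, the fingers measure 114 mm over their backs; the gripper's body (76 mm by 85 mm) begins 54 mm behind the grasp point. The pads swing forward as they close: fully open they stand 13 mm farther back than shut.
Start: joints at [0.977, 0.313, 1.498, -0, 1.331, -0.223], TCP at [0.19, 0.489, 0.198] pointing down, gripper open.
Joint ranges: [-2.94, 2.94], [-0.97, 2.17], [0.19, 2.56], [-1.23, 4.37], [0.02, 3.11], [-2.88, 2.88]. Speed limits (rad/s): [2.39, 2.39, 3.01, 3.14, 3.14, 3.14].

### API

Orientations are given as a unit quaternion [x, y, z, w].
In Python, from bench import env, kinematics, monitor, eyes, job gives the robot as it stands. The module is installed in compiled form; this text tells all that it offers. Calls block until the motion is done:
- env.reach(position, orientation): joint-space move of the TCP to a pose.
- env.movel(position, velocity=0.15, frame=None, guard=None): straight line of the TCP; frame=None keeps the orientation; velocity is the mean speed in m/s. With guard (N) it stops when the force on the tool has changed by that much, and returns True; else False.
- env.set_joints(angles): joint-space move.
- env.release() and env.close_gripper(effort=None): open the fingers fully, or close them until they stop; effort is the grip in N (None keeps the last).
- env.hold(seconds).
- kinematics.ik(position, orientation): joint angles nearest the present ones, or None.
- monitor.sense(): the state.
- eyes.grab_frame(name): name is "side" or "top" or "wrist"; returns a dict with "frame" (400x640x3 uint8, red, green, blue), "mtx" (3x3 intrinsics, pixels), "view" (4x4, takes a point from world to camera coordinates). Camera axes: x right, y down, z forward; pixel columns grow to the right and rows downward; lengths in m; the calibration is good to about 2 mm. A picture is of the moment at which its call begins. There is no depth.
A pose or a line that the arm cannot do raises env.MotionError and nothing moves.
- job.hand_in(): hands the job in; it is judged then, once.
The state is a dict: "clock": time; "joints": joint angles; "qvel": joint speeds; "joint_efforts": joint torques, N m; "position": TCP position; "ee_rot": TCP orientation; "contact_force": force on the tool from outside, world axes, zero at the start; "ft_torque": the same for the moment, N m; "finger_gap": opening from 0.0 (shut) to 1.0 (fully open); "gripper_force": force on a finger pad.
Only numpy, scipy, OpenCV 4.12 (cv2) and the standard library are available. Lean on these libraries where they do the work, as an engineer would, in place of code of your own. Each camera call takes 0.05 s, during which the arm holds its last target. There are 200 camera calls.

## Working session

There is one attempt and no reset: what is moved stays moved. The work goes in short steps, each a Python script; the robot and the scene stay as the last script left them, time stands still between calls to the robot, and variables do not carry over. Pictures are saved under pics/ and viewed, at most 10 in all, crops included, and the job is handed in when it is done.

```bash
mkdir -p pics; python3 - <<'E'
from bench import env, monitor, eyes
import cv2,numpy as np
for n in ("top","side"):
    d=eyes.grab_frame(n); cv2.imwrite(f"pics/{n}0.png",d["frame"][:,:,::-1]); np.savez(f"{n}0.npz",**d)
    print(n,d["mtx"].tolist(),np.round(d["view"],4).tolist())
s=monitor.sense(); print(s["clock"],s["position"],s["ee_rot"],s["finger_gap"])
E
```

```text
top [[418.8957114495661, 0.0, 322.87105146955406], [0.0, 418.8957114495661, 200.87655428522925], [0.0, 0.0, 1.0]] [[-0.0061, -0.9985, -0.0543, 0.0546], [-0.9899, 0.0137, -0.1408, 0.6324], [0.1414, 0.0529, -0.9885, 0.6517], [0.0, 0.0, 0.0, 1.0]]
side [[400.99848976334744, 0.0, 323.3937306607648], [0.0, 400.99848976334744, 203.29020338912326], [0.0, 0.0, 1.0]] [[0.9465, -0.3222, -0.0193, -0.6041], [-0.2135, -0.58, -0.7862, 0.2295], [0.2421, 0.7482, -0.6177, 0.5239], [0.0, 0.0, 0.0, 1.0]]
0.1 [0.19008821 0.48908724 0.19768837] [ 1.84351120e-01  9.82860273e-01 -5.34136886e-04 -2.52240750e-04] 1.000475989714708
```

View pics/top0.png

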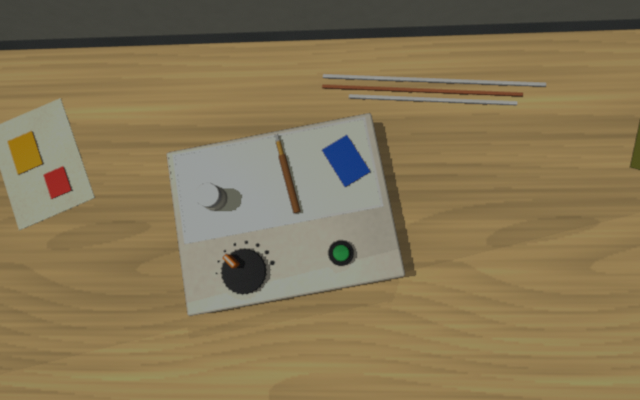

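View pics/side0.png

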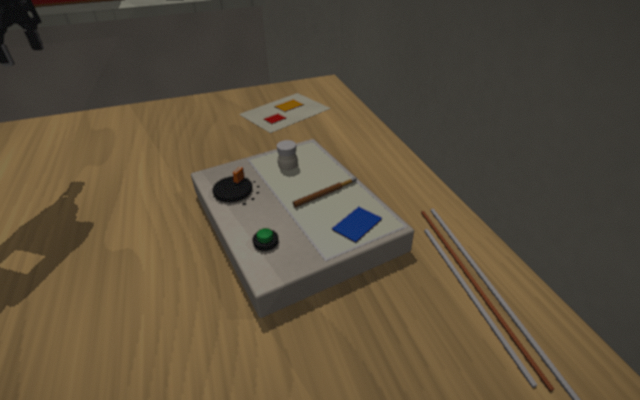

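```bash
cat > h.py <<'E'
import numpy as np,cv2
def unproj(d,uv,z):
    V=d["view"];R=V[:3,:3];c=-R.T@V[:3,3]
    r=R.T@np.linalg.inv(d["mtx"])@np.array([uv[0],uv[1],1.]); return c+r*(z-c[2])/r[2]
def proj(d,p):
    q=d["mtx"]@(d["view"]@np.append(p,1))[:3]; return q[:2]/q[2]
def rect(d,c,z,h=.06,n=480):
    # metric top-down view around c: column grows with -y, row with -x
    w=np.array([[c[0]+a*h,c[1]+b*h] for a,b in((1,1),(1,-1),(-1,-1),(-1,1))])
    s=np.float32([proj(d,[*p,z]) for p in w]); t=np.float32([[0,0],[n,0],[n,n],[0,n]])
    return cv2.warpPerspective(d["frame"],cv2.getPerspectiveTransform(s,t),(n,n),flags=cv2.INTER_CUBIC)
def cen(m): 
    k,l,st,ce=cv2.connectedComponentsWithStats(m.astype(np.uint8)); i=1+st[1:,4].argmax(); return ce[i],st[i]
E
python3 - <<'E'
from h import *
D={n:dict(np.load(n+"0.npz")) for n in("top","side")}
for n,d in D.items():
    f=d["frame"].astype(int);r,g,b=f[...,0],f[...,1],f[...,2]
    c,st=cen((g>r+40)&(g>b+30)); print(n,"button",c,st,unproj(d,c,.071).round(4))
    m=(f.max(2)<45).astype(np.uint8)
    roi=np.zeros_like(m); 
    u,v=(244,271) if n=="top" else (233,189)
    roi[v-32:v+32,u-32:u+32]=1; m*=roi
    c,st=cen(m); pts=np.argwhere(cv2.morphologyEx(m,cv2.MORPH_CLOSE,np.ones((9,9))))[:,::-1]
    print(n,"disc",c,st,unproj(d,c,.059).round(4))
    o=(r>g+35)&(r>b+50)&(roi>0); c,st=cen(o); print(n,"rib",c,st,unproj(d,c,.073).round(4))
d=D["top"];c=unproj(d,(244,271),.062)
cv2.imwrite("pics/r.png",np.hstack([rect(d,c,.062),])[:,:,::-1]); print(c)
# box corners
for uv in((168,153),(372,115),(403,275),(190,313)): print(unproj(d,uv,.05).round(3))
E
```

```text
top button [340.47826087 252.53140097] [333 245  16  16 207] [0.5468 0.0197 0.071 ]
top disc [245.05616338 271.72355945] [ 223  250   43   43 1371] [0.5174 0.1741 0.059 ]
top rib [230.         261.18918919] [223 254  14  14  74] [0.5344 0.1952 0.073 ]
side button [264.024 233.688] [257 229  15  11 125] [0.5475 0.0162 0.071 ]
side disc [231.99337748 189.82649007] [213 177  39  26 755] [0.5186 0.1675 0.059 ]
side rib [236.46153846 174.13461538] [233 168  10  14  52] [0.5334 0.1949 0.073 ]
[0.51865216 0.17508366 0.062     ]
[0.719 0.314 0.05 ]
[ 0.778 -0.036  0.05 ]
[ 0.511 -0.08   0.05 ]
[0.452 0.265 0.05 ]
```

View pics/r.png

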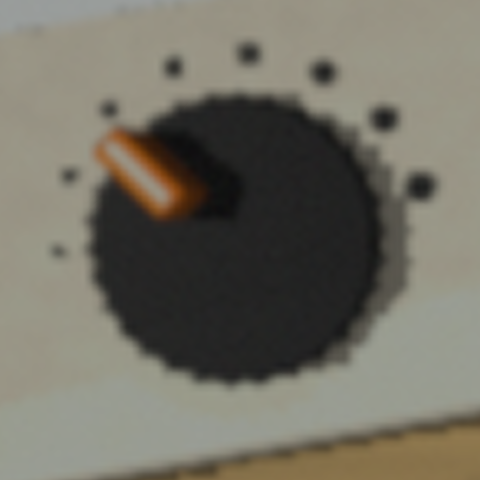

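```bash
cat >> h.py <<'E'
from scipy.spatial.transform import Rotation as Ro
def quat(yaw):  # tool down, tool y along world yaw (deg)
    a=np.radians(yaw); y=np.array([np.cos(a),np.sin(a),0]); z=np.array([0,0,-1.])
    return Ro.from_matrix(np.c_[np.cross(y,z),y,z]).as_quat()
E
python3 - <<'E'
from h import *
from bench import env,monitor,eyes
s=monitor.sense
env.close_gripper(20)
b=[.547,.018]
env.reach([*b,.11],quat(10)); print(s()["clock"],s()["position"],s()["contact_force"].round(2),s()["joints"].round(2))
env.movel([*b,.079],.1)
for z in np.arange(.075,.0599,-.001):
    hit=env.movel([*b,z],.02,guard=15); q=s(); print(round(z,4),q["position"][2].round(4),q["contact_force"].round(2),hit)
    if hit or q["contact_force"][2]>13: break
env.hold(.3); print(s()["position"],s()["contact_force"])
d=eyes.grab_frame("side"); cv2.imwrite("pics/s1.png",cv2.resize(d["frame"][100:300,150:350,::-1],None,fx=3,fy=3))
env.movel([*b,.11],.1); print(s()["clock"])
E
```

```text
3.0083 [0.54697194 0.01879226 0.11015469] [-0.1  -0.13  0.53] [-0.18  0.44  1.55  0.    1.15 -0.36]
0.075 0.0751 [-0.12  0.12 -0.51] False
0.074 0.074 [-0.71  0.4   0.1 ] False
0.073 0.0729 [-1.04 -0.58 -0.5 ] False
0.072 0.0719 [-0.52  0.3  -0.04] False
0.071 0.0709 [-0.2  -0.83  0.02] False
0.07 0.0699 [ 0.42 -0.89 -0.01] False
0.069 0.0689 [ 0.56 -0.2  -0.81] False
0.068 0.0679 [-0.21  0.31 -1.04] False
0.067 0.0669 [-0.06 -0.1   0.03] False
0.066 0.0659 [ 0.07 -0.08 -0.27] False
0.065 0.0649 [0.33 0.89 0.72] False
0.064 0.0639 [-0.07 -0.4   0.03] False
0.063 0.0629 [0.04 0.82 0.29] False
0.062 0.0619 [ 0.17 -0.85 -0.07] False
0.061 0.0609 [-0.29 -0.72 -0.1 ] False
0.06 0.0599 [-0.56  0.04  0.77] False
[0.54700306 0.01803164 0.06001713] [0.24611683 0.3517109  0.24437179]
8.5667
```

View pics/s1.png

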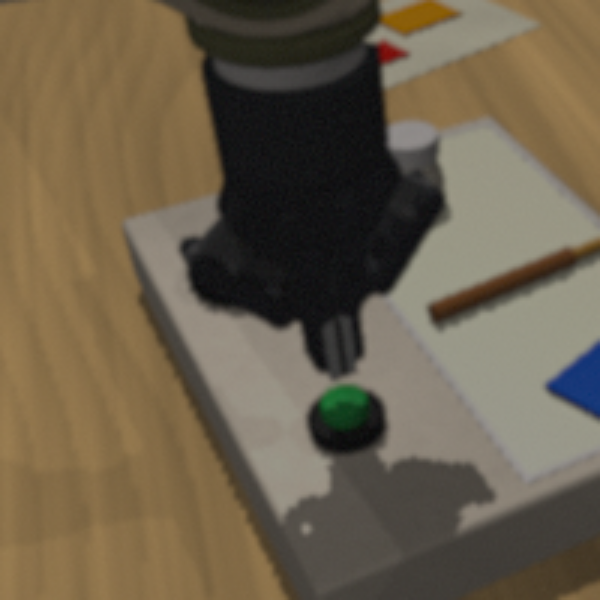

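```bash
python3 - <<'E'
from h import *
from bench import env,monitor,eyes,kinematics
s=monitor.sense(); p=s["position"]; print(p,s["ee_rot"],s["finger_gap"],s["joints"])
ims=[]
for n in("side","top"):
    d=eyes.grab_frame(n); u=proj(d,p); print(n,u, np.round(d["view"],4)[:,3], np.round(-d["view"][:3,:3].T@d["view"][:3,3],3))
    x,y=u.astype(int); print("crop",x-50,y-75)
    c=d["frame"][y-75:y+75,x-50:x+50,::-1].copy(); c=cv2.resize(c,None,fx=4,fy=4,interpolation=cv2.INTER_CUBIC)
    cv2.circle(c,tuple(((u-[x-50,y-75])*4).astype(int)),5,(0,0,255),1); ims.append(c)
cv2.imwrite("pics/c2.png",np.hstack(ims))
E
```

```text
[0.54664689 0.01806025 0.10946659] [ 6.42777292e-01  7.66052970e-01 -2.27333789e-04 -3.85820475e-04] 0.0005353882052704532 [-1.81237678e-01  4.44612384e-01  1.55186178e+00 -1.53103528e-05
  1.14601401e+00 -3.55791056e-01]
side [260.39769393 214.10007492] [-0.6041  0.2295  0.5239  1.    ] [ 0.494 -0.454  0.492]
crop 210 139
top [341.27406446 252.15404597] [0.0546 0.6324 0.6517 1.    ] [0.534 0.011 0.736]
crop 291 177
```

View pics/c2.png

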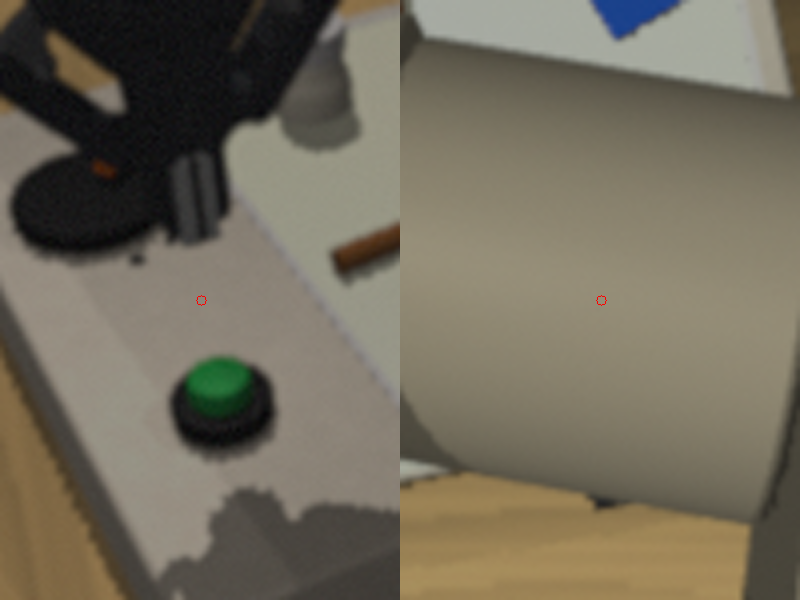

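```bash
python3 - <<'E'
from h import *
from bench import env,monitor,eyes
print(env.hold_point_z)
p=monitor.sense()["position"]
d=eyes.grab_frame("wrist"); c=d["frame"][:,:,::-1].copy(); np.savez("w.npz",**d)
print("cam",np.round(-d["view"][:3,:3].T@d["view"][:3,3],3),np.round(d["view"][:3,:3],2).tolist(),d["mtx"][0])
for q,col in((p,(0,0,255)),((.547,.018,.071),(255,0,0)),((.519,.175,.062),(0,255,255))):
    u=proj(d,q);print(u);cv2.circle(c,tuple(u.astype(int)),5,col,1)
cv2.imwrite("pics/w.png",c)
ds=eyes.grab_frame("side"); 
for z in(.1,.11,.12,.13,.14,.15): print(z,unproj(ds,(260,199),z).round(4))
E
```

```text
0.0187
cam [0.532 0.101 0.285] [[0.98, 0.17, -0.0], [0.16, -0.93, 0.33], [0.06, -0.32, -0.94]] [351.97353517   0.         320.26533215]
[320.19761268 240.79516875]
[320.8987571  215.70595258]
[320.64915054 -71.38817485]
0.1 [0.5552 0.0677 0.1   ]
0.11 [0.5536 0.0544 0.11  ]
0.12 [0.5521 0.0411 0.12  ]
0.13 [0.5505 0.0278 0.13  ]
0.14 [0.5489 0.0145 0.14  ]
0.15 [0.5474 0.0013 0.15  ]
```

View pics/w.png

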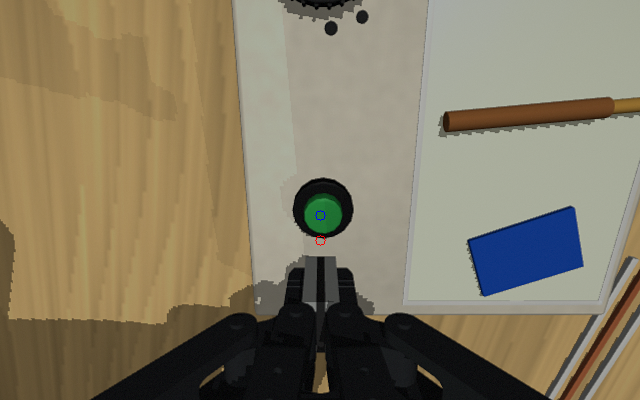

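```bash
python3 - <<'E'
from h import *
from bench import env,monitor,eyes
s=monitor.sense
b=[.547,.018]
env.movel([*b,.060],.15)
for g,z in((2.5,.030),(10,.030)):
    hit=env.movel([*b,z],.015,guard=g); q=s(); print(hit,q["position"].round(4),q["contact_force"].round(2),q["clock"])
    if not hit: break
env.hold(.3); q=s();print(q["position"].round(4),q["contact_force"].round(2))
d=eyes.grab_frame("side"); cv2.imwrite("pics/s3.png",cv2.resize(d["frame"][150:300,190:340,::-1],None,fx=3,fy=3))
env.movel([*b,.09],.15); print(s()["clock"],s()["contact_force"])
E
```

```text
True [0.547  0.018  0.0358] [1.89 0.02 3.02] 10.6917
True [0.547  0.018  0.0329] [-2.26  0.57  7.52] 11.0083
[0.5471 0.018  0.0329] [-2.23  0.64  8.35]
11.8917 [ 0.18495334 -0.48849688  0.15483542]
```

View pics/s3.png

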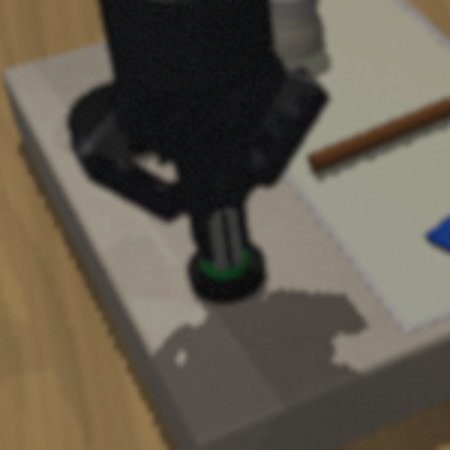

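```bash
cat >> h.py <<'E'
A=np.array([.519,.1745]); Z=.040
def pose(phi,off=.016,r=.027):
    a=np.radians(phi); u=np.array([np.cos(a),np.sin(a)]); n=np.array([-u[1],u[0]])
    return A+r*u+off*n, n
def go(env,monitor,phi,stop,step=1.5):
    """sweep clockwise to phi=stop; end early after a force peak has dropped (snap)"""
    pk=0; log=[]
    while phi>stop:
        phi=max(phi-step,stop); p,n=pose(phi); env.movel([*p,Z],.03,frame=quat(phi))
        F=[]
        for _ in range(3): env.hold(.02); F.append(monitor.sense()["contact_force"][:2]@n)
        F=np.median(F); pk=max(pk,F); log.append((round(phi,1),round(float(F),1)))
        if F>12 or (pk>2.2 and F<.7): break
    print(log,monitor.sense()["clock"]); return phi,pk
E
python3 - <<'E'
from h import *
from bench import env,monitor,eyes
p,n=pose(66)
env.reach([*p,.10],quat(66)); print(monitor.sense()["joints"].round(2),monitor.sense()["clock"])
env.movel([*p,Z],.12,guard=6)
print(monitor.sense()["position"],monitor.sense()["contact_force"])
go(env,monitor,66,28)
ims=[]
for nme in("wrist","side"):
    d=eyes.grab_frame(nme); np.savez(nme+"1.npz",**d)
    f=d["frame"] if nme=="wrist" else cv2.resize(d["frame"][120:245,150:350],None,fx=3.2,fy=3.2)
    ims.append(f[:400,:640])
cv2.imwrite("pics/d1.png",cv2.resize(np.hstack(ims),(800,250),interpolation=cv2.INTER_AREA)[:,:,::-1] if 0 else cv2.resize(np.vstack([i if i.shape[1]==640 else i for i in ims]),None,fx=.72,fy=.72)[:,:,::-1])
E
```

```text
[ 0.17  0.47  1.54 -0.    1.13 -0.98] 12.675
[0.51596612 0.20527651 0.04052823] [-0.17791786 -0.03186481  0.24016025]
[(64.5, 0.6), (63.0, -0.0), (61.5, -0.6), (60.0, 0.7), (58.5, -0.1), (57.0, 0.2), (55.5, -0.5), (54.0, -0.5), (52.5, -0.1), (51.0, -0.4), (49.5, 0.5), (48.0, 0.5), (46.5, 4.4), (45.0, 3.5), (43.5, 2.3), (42.0, 0.6)] 18.125
```

View pics/d1.png

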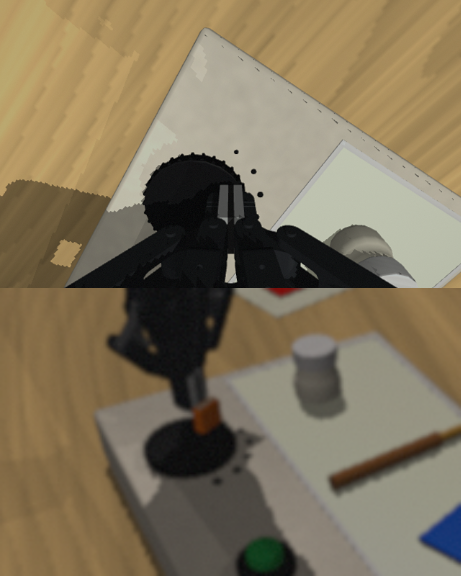

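```bash
cat >> h.py <<'E'
def ribyaw(d):
    """rib yaw from the side image: best overlap of the orange mask with a projected rib box"""
    f=d["frame"].astype(int); r,g,b=f[...,0],f[...,1],f[...,2]
    m=(r>1.5*g)&(r>b*1.7)&(r>60); m[:150]=0;m[215:]=0;m[:,:200]=0;m[:,275:]=0
    best=[]
    for y in range(-80,81,2):
        a=np.radians(y);u=np.array([np.cos(a),np.sin(a)]);n=np.array([-u[1],u[0]])
        P=np.array([proj(d,[*(A+ra*u+s*n),z]) for ra in(.012,.036) for s in(-.005,.005) for z in(.062,.084)])
        k=np.zeros(m.shape,np.uint8); cv2.fillConvexPoly(k,cv2.convexHull(np.float32(P)).astype(np.int32),1)
        best.append(((m&(k>0)).sum()/max(m.sum(),1)-.0005*k.sum(),y))
    return sorted(best)[::-1][:3],m.sum(),np.argwhere(m).mean(0)[::-1].round(1)
E
python3 - <<'E'
from h import *
for n in("side0","side1"): print(ribyaw(dict(np.load(n+".npz"))))
d=dict(np.load("side1.npz"))
for y in(46,34,22,-2,-26,-50):
    a=np.radians(y); print(y,proj(d,[*(A+.024*np.array([np.cos(a),np.sin(a)])),.073]).round(1))
E
```

```text
([(np.float64(0.9115), 46), (np.float64(0.9075), 44), (np.float64(0.9075), 42)], np.int64(60), array([236.5, 174.6]))
([(np.float64(0.9075), 44), (np.float64(0.9075), 42), (np.float64(0.9025), 36)], np.int64(103), array([238.9, 175.6]))
46 [237.9 174.8]
34 [240.  175.5]
22 [241.7 176.5]
-2 [243.5 179.1]
-26 [243.1 182.2]
-50 [240.5 185.3]
```

```bash
cat >> h.py <<'E'
def sweep(env,monitor,phi,stop,fmin=2.,step=1.5):
    log=[]
    while phi>stop:
        phi=max(phi-step,stop); p,n=pose(phi); env.movel([*p,Z],.03,frame=quat(phi))
        F=[]
        for _ in range(3): env.hold(.02); F.append(monitor.sense()["contact_force"][:2]@n)
        F=np.median(F); log.append((round(phi,1),round(float(F),1)))
        if F>fmin: break
    print(log,monitor.sense()["clock"]); return phi
E
python3 - <<'E'
from h import *
from bench import env,monitor,eyes
sweep(env,monitor,42,39); print(ribyaw(eyes.grab_frame("side")))
phi=sweep(env,monitor,39,10); d=eyes.grab_frame("side"); print(phi,ribyaw(d)); np.savez("side2.npz",**d)
E
```

```text
[(40.5, 0.5), (39.0, -0.3)] 18.825
([(np.float64(0.9025), 36), (np.float64(0.9015), 40), (np.float64(0.9005), 32)], np.int64(107), array([239.6, 175.6]))
[(37.5, -0.2), (36.0, 0.2), (34.5, -0.3), (33.0, -0.0), (31.5, -0.3), (30.0, -0.4), (28.5, -0.4), (27.0, -0.1), (25.5, 2.5)] 21.575
25.5 ([(np.float64(0.9005), 14), (np.float64(0.8995), 28), (np.float64(0.8995), 12)], np.int64(115), array([241.5, 176.7]))
```

```bash
python3 - <<'E'
from h import *
from bench import env,monitor,eyes
phi=25.5
for k in(4,5):
    sweep(env,monitor,phi,phi-15,fmin=9,step=3); phi=sweep(env,monitor,phi-15,phi-28,fmin=1.8)
    d=eyes.grab_frame("side"); print(k,phi,ribyaw(d)); np.savez(f"side{k}.npz",**d)
E
```

```text
[(22.5, 3.3), (19.5, 1.2), (16.5, -0.0), (13.5, 0.3), (10.5, 0.1)] 23.125
[(9.0, -0.0), (7.5, -0.4), (6.0, -0.2), (4.5, -0.0), (3.0, 1.6), (1.5, 4.9)] 24.925
4 1.5 ([(np.float64(0.9025), -6), (np.float64(0.902), -4), (np.float64(0.9015), -10)], np.int64(129), array([243.5, 179.3]))
[(-1.5, 2.1), (-4.5, -0.0), (-7.5, -0.0), (-10.5, 0.3), (-13.5, 0.1)] 26.475
[(-15.0, 0.6), (-16.5, -0.4), (-18.0, -0.2), (-19.5, 0.2), (-21.0, 1.8), (-22.5, 4.3)] 28.275
5 -22.5 ([(np.float64(0.897), -36), (np.float64(0.896), -34), (np.float64(0.895), -24)], np.int64(130), array([242.7, 182.4]))
```

```bash
python3 - <<'E'
from h import *
from bench import env,monitor,eyes
sweep(env,monitor,-22.5,-36,fmin=9,step=1.5)
env.hold(.2); print(ribyaw(eyes.grab_frame("side")))
p,n=pose(-36,off=.028); env.movel([*p,Z],.08); env.movel([*p,.14],.15)
env.reach([.35,.35,.22],quat(30)); env.hold(.3)
d=eyes.grab_frame("top"); d2=eyes.grab_frame("side"); print(monitor.sense()["clock"],ribyaw(d2))
a=rect(d,A,.062); b=cv2.resize(d2["frame"][120:280,180:420],(400,267)); b=cv2.copyMakeBorder(b,0,213,0,0,0)
cv2.imwrite("pics/end.png",np.hstack([cv2.resize(a,(400,400)),b[:400]])[:,:,::-1])
E
```

```text
[(-24.0, 3.0), (-25.5, 2.3), (-27.0, 1.0), (-28.5, 0.7), (-30.0, 0.1), (-31.5, 0.5), (-33.0, -0.1), (-34.5, 0.2), (-36.0, 0.0)] 31.025
([(np.float64(0.905), -52), (np.float64(0.8995), -46), (np.float64(0.899), -50)], np.int64(122), array([240.3, 185.2]))
33.875 ([(np.float64(0.8995), -46), (np.float64(0.899), -50), (np.float64(0.8965), -42)], np.int64(117), array([240.2, 185. ]))
```

View pics/end.png

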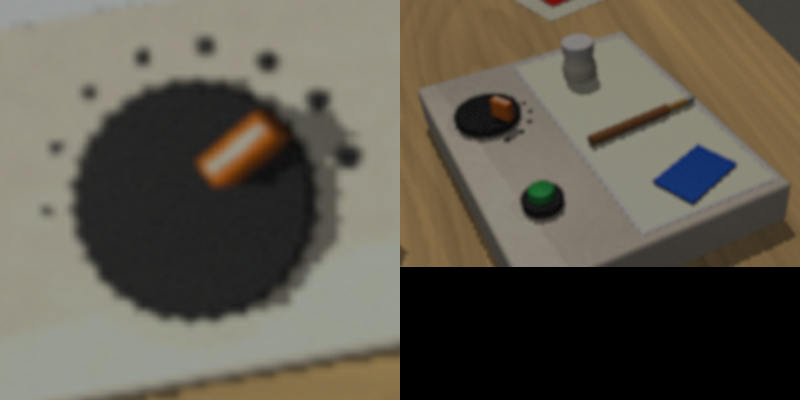

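The rib now points at the 7th dot (left image, pixel 318,100). It started at the 3rd, so that is four clicks. The pot, glass and cutter have not moved.

```bash
python3 -c "
from bench import job; print(job.hand_in())"
```

```text
the job is handed in; nothing more can be done
None
```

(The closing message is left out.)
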